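# Change the lamp turret from the iron to the copper lamp and lock it

## Robot

A 6-joint arm with a two-finger parallel gripper is mounted at the origin on a cart in front of the work surface, level with it; the furniture and walls round the work are solid. World frame = base frame: x ahead of the robot, y to its left, z up, the work surface at z = 0. Lengths are in m, angles in degrees, forces in N, time in s.
With the tool pointing down it reaches from about 0.3 to 0.75 m from the base axis. Payload 8.5 kg.
Tool frame: the origin (TCP) lies at the centre of the arm's flange, where the gripper is bolted on; the fingertips stand 173 mm ahead of it and the grasp point (between the pads) lies env.pinch_z ahead of it (env.pinch_z is the distance from the TCP to the grasp point, in m); z points along the fingers, y is the line along which they close (so a half turn about z gives the same grasp; the last joint's range is limited). The gripper opens to 85 mm and grips with 20 to 120 N. Pads are 22 mm wide; open, the fingers measure 114 mm over their backs; the gripper's body (76 mm by 85 mm) begins 54 mm behind the grasp point. The pads swing forward as they close: fully open they stand 13 mm farther back than shut.
Start: joints at [-83.039, 21.807, 74.336, -0, 83.858, -12.336], TCP at [0.182, -0.519, 0.405] pointing down, gripper open.
Joint ranges: [-178.18, 178.18], [-50.72, 133.34], [12.68, 142.11], [-81.47, 261.47], [9.98, 163.14], [-165.26, 165.26]. Speed limits (degrees/s): [136.94, 136.94, 180, 180, 180, 180].

## Interface

Orientations are given as a 3x3 rotation matrix whose columns are the frame's x, y, z axes.
In Python, from rig import env, get_image, job, spotter gives the robot as it stands. The module is installed in compiled form; this text tells all that it offers.
- The arm moves only by the shell command python3 -m creep 'ROWS' [FORCE]. ROWS is text: rows parted by semicolons, each of 7 numbers parted by spaces: the turn, a rotation vector about the tool's x, y, z in units of 8 degrees (1.0 is 8 degrees), then the shift along the tool's x, y, z in units of 30 mm (1.0 is 30 mm), then the finger opening in mm, from 0 to 85.4. A call has 1 to 12 rows; each row is the pose to reach, as a shift and turn from the pose commanded when the call began, along the tool's axes at that moment; what a row does not reach only later rows make up. A row lasts 1/10 s, in which the tool goes at most 50 mm and 8.59 degrees, less where a joint would pass 70% of its speed; a pose out of reach is approached as far as the arm can. A call with a gripper value outside its range is refused whole. The fingers move at their own pace and stop on an object; FORCE is the grip in N (left out, the last holds). Time passes only in rows, so rows that repeat a pose let the fingers close. It gives the time, the measured TCP pose, the force, the opening and the grip force at its end, in the units of the state.
- env.observe(): the state, without advancing time (a new reading comes with each control period).
- get_image(name): name is "scene" or "top" or "wrist"; returns a dict with "image" (420x560x3 uint8, blue, green, red), "depth" (420x560 float32, m along the optical axis (not along the pixel's ray), 0 where there is no reading), "intrinsics" (3x3 intrinsics, pixels), "view" (4x4, takes a point from world to camera coordinates). Camera axes: x right, y up, looking along -z (the intrinsics and any distortion apply to the point x, -y, -z); pixel columns grow to the right and rows downward; lengths in m; the calibration is good to about 2 mm. A picture is of the moment at which its call begins.
- job.close_job(): hands the job in; it is judged then, once.
Trained networks look in a picture, given as the dict that the camera call returned (one of the last four; its "shot" number tells which), for a name from the list of things; names that differ only in an ending like _2 or _b are one class to them, and where a whole thing is asked for, a point or a joint stands for the part that bears it (a point fixed in the world has none). Each returns a list of dicts, best first, with "p" (0 to 1); they miss things now and then, are a little off and sometimes report something else, mostly with a low value. They report only what shows in the picture. A call takes as long as a camera call.
- spotter.boxes_of(label, picture): "xy" ([column, row] in pixels, amid what is visible of it).
The state is a dict: "time_s": time; "q": joint angles; "qvel": joint speeds; "joint_efforts": joint torques, N m; "position": TCP position; "tool_rot": TCP orientation; "ft_force": force on the tool from outside, world axes, zero at the start; "wrist_torque": the same for the moment, N m; "grip_width": finger opening in m; "gripper_force": force on a finger pad.
Only numpy, scipy, OpenCV 4.12 (cv2) and the standard library are available. Lean on these libraries where they do the work, as an engineer would, in place of code of your own. Each camera call takes 0.05 s, during which the arm holds its last target. There are 200 camera calls.

## Task

The spectrometer's lamp turret has to go over from the iron lamp (blue base) to the copper lamp (yellow base). Swing the lock lever with the green ball a full quarter turn to its open stop, turn the turret by the black wing handle on its column, click by click, until the lamp with the yellow base stands at the red index mark, and then swing the lever fully back to its locked stop. The lamp with the blue base is finished with: lift it out of its socket and set it down gently, standing upright, in the steel tray; leave the bottles and the grey plugs where they are.

Things in the scene. Friction and masses are not known exactly. Their poses are not given: they have to be found in the camera images.
- lamp_turret: lamp turret module, fixed: grey plate 222 x 290 mm, 14 high, with a round turntable (diameter 175) of six lamp sockets. Origin on the turntable's axis at bench level, z up. Stations on a circle of radius 60 mm at 0, 60 .. 300 degrees from +x, counter-clockwise from above. Socket floors at z 27 mm, rims at 39, 41 mm inside; standing lamps reach 183. Fixed grey plugs close stations 60 and 300
- lock_lever (a joint): rad: 0 = locked stop (start within 0.03), 1.571 = open stop; grows counter-clockwise from above, about the vertical line at lever_pivot. It points -140 degrees from the module's +x locked, -50 open. Stays where left; 1 to 3 N at the ball moves it. Its cam draws a pawl from the rim notches: below 0.4 rad it holds the turntable; the lever jams at 0.4 unless the turntable is in a click
- lever_ball (a point): centre of the lever's green ball grip: 40 mm ball, 80 mm from the lever's axis, 86 mm above the bench (ball from 66 to 106 mm); free on all sides, only the lever's 13 mm rod below it towards the axis
- lever_pivot (a point): point on the lever's vertical axis at the height of the ball's centre; fixed on the module at x = 0, y = -125 mm
- turntable (a joint): turntable angle, rad, 0 at the start; grows counter-clockwise from above. With the lever open it turns either way without end stop; a spring detent clicks in every 60 degrees (1.047 rad), about 0.25 N m takes it out of a click, and within 0.05 rad of one it drops in by itself
- wing_handle (a point): middle of the black wing handle on the column in the turntable's axis, 212 mm above the bench; its frame turns with the turntable: bar 66 mm long along y, 14 mm thick along x, 30 mm high (z 196 to 226 mm), to be pinched across its thickness from above
- index_mark (a point): where the foot of the lamp in use must stand: 60 mm from the turntable's axis on the module's +x side, at socket-floor height; does not turn. Beside it on the rim stands the red index mark, an upright red block with an arrow, 48 mm high, 97 to 109 mm from the axis
- lamp_blue: hollow-cathode lamp with a blue base (iron), loose, in the socket at the red index mark at the start; 156 mm long, body 37 mm in diameter from 40 to 93 mm above the foot, tapering to 28 mm at the top; 0.13 kg. Origin at the centre of its foot, z along the lamp. About 1.5 mm of play in the socket; lifted 12 mm it is clear
- lamp_yellow: hollow-cathode lamp with a yellow base (copper), loose, same shape, in one of the three stations opposite the mark (120, 180 or 240 degrees; it varies). Origin at the centre of its foot, z along the lamp. It stays in its socket
- tray: open steel tray with a black rubber mat, 150 (x) x 120 (y) mm, walls 18 mm high, 3 mm thick; fixed; origin at the centre of its underside, mat surface 5 mm above it
- plug_a: loose grey blanking plug in one of the sockets, cap 45 mm in diameter, top 58 mm above the bench; stays in its socket. Origin at the centre of its foot
- plug_b: the second loose grey blanking plug, the same as plug_a, in another socket; stays there
- wash_bottle: white 250 ml wash bottle with a blue cap, 93 x 61 mm, 200 mm high, behind the tray to the left; origin at the centre of its foot; stays
- acid_bottle: amber reagent bottle with a blue cap, 56 mm in diameter, 107 mm high, behind the tray; origin at the centre of its foot; stays

How it is judged:
By the outcome, as a careful person would: the job done as asked, in the order asked, and still so for the second after the job is handed in, with the robot touching nothing.
It also fails if it takes over 72 s, if anything falls off the work surface, if the arm or the gripper's body presses on something with over 40 N, if the wrist force passes 120 N, or if a joint passes its speed limit or range.

## Working session

There is one attempt and no reset: what is moved stays moved. The work goes in short steps, Python scripts to look and compute and a shell command to move; the robot and the scene stay as the last step left them, time stands still between calls to the robot, and variables do not carry over. Pictures are saved under pics/ and viewed, at most 10 in all, crops included, and the job is handed in when it is done.

```bash
mkdir -p pics; ls; cat > h.py <<'E'
import numpy as np, cv2
from rig import env, get_image, job, spotter
def world(p,u,v,r=2):
    K=p["intrinsics"];d=p["depth"];u=int(round(u));v=int(round(v))
    w=d[max(v-r,0):v+r+1,max(u-r,0):u+r+1];w=w[w>0]
    if len(w)==0:return None
    z=np.median(w);c=np.array([(u-K[0,2])*z/K[0,0],-(v-K[1,2])*z/K[1,1],-z,1])
    return (np.linalg.inv(p["view"])@c)[:3]
def cloud(p):
    K=p["intrinsics"];z=p["depth"];v,u=np.mgrid[:z.shape[0],:z.shape[1]]
    c=np.stack([(u-K[0,2])*z/K[0,0],-(v-K[1,2])*z/K[1,1],-z,np.ones_like(z)],-1)
    P=(c@np.linalg.inv(p["view"]).T)[...,:3];P[z<=0]=np.nan
    return P
def pix(p,X):
    c=p["view"]@np.r_[X,1];K=p["intrinsics"]
    return K[0,0]*c[0]/-c[2]+K[0,2],K[1,1]*-c[1]/-c[2]+K[1,2]
E
python3 - <<'E'
from h import *
np.set_printoptions(precision=3,suppress=True)
s=env.observe();print(env.pinch_z,s["time_s"],s["position"],s["tool_rot"],s["ft_force"])
for n in ["top","scene"]:
    p=get_image(n);cv2.imwrite(f"pics/{n}0.png",p["image"])
    for l in ["lamp_turret","lock_lever","lever_ball","wing_handle","lamp_blue","lamp_yellow","tray","plug_a","wash_bottle","acid_bottle"]:
        for b in spotter.boxes_of(l,p)[:3]:
            print(n,l,round(b["p"],2),np.array(b["xy"]),world(p,*b["xy"]))
E
```

```text
pics
0.1547 0.0 [ 0.182 -0.519  0.404] [[ 0.944  0.331 -0.   ]
 [ 0.331 -0.944  0.001]
 [ 0.    -0.001 -1.   ]] [0.892 0.174 0.122]
top lamp_turret 0.76 [347.4 225.5] [ 0.453 -0.216  0.03 ]
top lock_lever 0.91 [395.  238.6] [ 0.416 -0.329  0.065]
top lock_lever 0.68 [313.3 231.2] [ 0.427 -0.12   0.184]
top lever_ball 0.85 [396.3 237.8] [ 0.419 -0.333  0.062]
top lever_ball 0.57 [346.3 225.2] [ 0.456 -0.214  0.029]
top wing_handle 0.62 [330.5 221.4] [ 0.456 -0.165  0.12 ]
top wing_handle 0.54 [214.6 239.8] [0.423 0.124 0.007]
top lamp_blue 0.73 [332.9 198.6] [ 0.506 -0.172  0.137]
top lamp_yellow 0.71 [310.5 230.6] [ 0.427 -0.114  0.183]
top tray 0.65 [213.9 239.1] [0.426 0.126 0.007]
top plug_a 0.68 [352.1 231.8] [ 0.435 -0.225  0.057]
top plug_a 0.62 [329.5 248.5] [ 0.396 -0.169  0.058]
top wash_bottle 0.62 [175.8 191.2] [0.531 0.2   0.129]
top wash_bottle 0.35 [311.  229.6] [ 0.429 -0.116  0.184]
top acid_bottle 0.66 [221.6 189.3] [0.539 0.093 0.108]
scene lamp_turret 0.68 [370.6 232.8] [ 0.429 -0.278  0.015]
scene lock_lever 0.55 [393.3 213.4] [ 0.489 -0.401  0.   ]
scene lever_ball 0.82 [394.8 213.4] [ 0.484 -0.404  0.003]
scene lever_ball 0.19 [372.1 236. ] [ 0.417 -0.273  0.015]
scene wing_handle 0.95 [354.9 243.1] [ 0.399 -0.204  0.031]
scene lamp_blue 0.41 [321.8 183.7] [ 0.508 -0.168  0.161]
scene lamp_blue 0.33 [366.7 233.6] [ 0.43  -0.266  0.016]
scene tray 0.78 [236.6 284.1] [0.432 0.114 0.007]
scene plug_a 0.69 [356.9 232.1] [ 0.414 -0.219  0.051]
scene plug_a 0.41 [351.3 246.7] [ 0.378 -0.177  0.044]
scene wash_bottle 0.95 [175.8 251.1] [0.513 0.226 0.097]
scene wash_bottle 0.19 [367.6 236.6] [ 0.419 -0.261  0.014]
scene acid_bottle 0.84 [223.7 244.2] [0.519 0.106 0.066]
```

```bash
python3 - <<'E'
import cv2
a=cv2.imread("pics/top0.png")[140:320,140:440];b=cv2.imread("pics/scene0.png")[110:330,140:440]
cv2.imwrite("pics/t1.png",cv2.resize(a,(800,480)));cv2.imwrite("pics/s1.png",cv2.resize(b,(800,586)))
E
```

```text
(no output)
```

View pics/t1.png

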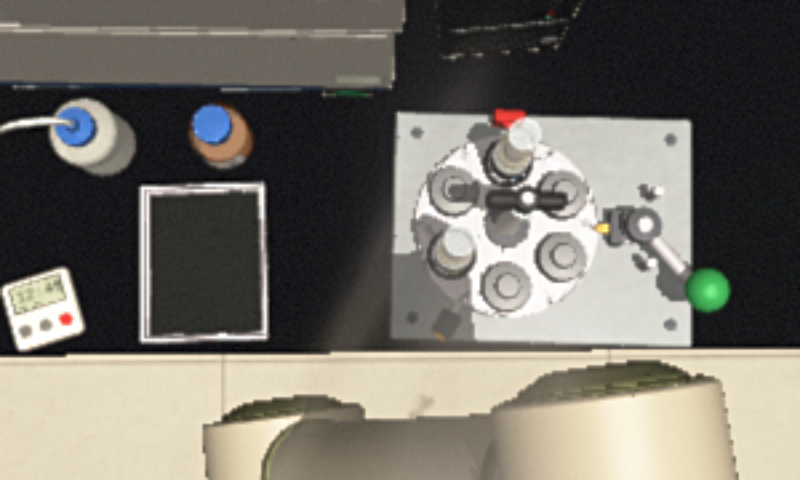

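View pics/s1.png

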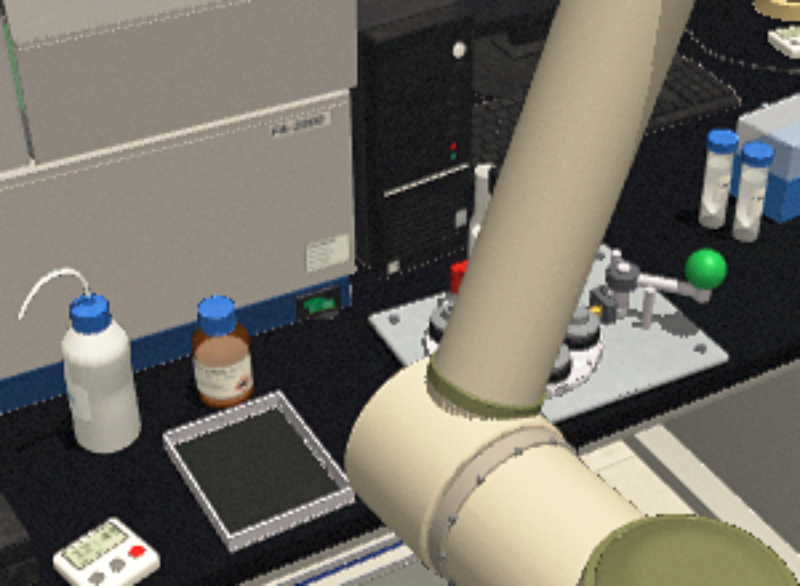

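The top view shows the blue lamp by the red mark at crop (515,150), the yellow-lamp candidate at (455,250), which is station 120, and the lever ball at (707,290). The tray is at (203,262). The arm blocks the turret in the scene view. Next I fit the module, ball, lamp and tray poses.

```bash
python3 - <<'E'
from h import *
np.set_printoptions(precision=4,suppress=True)
p=get_image("top");P=cloud(p);I=p["image"].astype(int);x,y,z=P[...,0],P[...,1],P[...,2]
def rect(m):return cv2.minAreaRect((np.c_[x[m],y[m]]*1000).astype(np.float32))
reg=(x>.25)&(x<.62)&(y<0)&(y>-.42)
m=reg&(abs(z-.014)<.006);m=cv2.morphologyEx(m.astype(np.uint8),cv2.MORPH_OPEN,np.ones((3,3)))>0
n,l,st,_=cv2.connectedComponentsWithStats(m.astype(np.uint8));k=1+np.argmax(st[1:,4]);print("plate",rect(l==k),np.median(z[l==k]))
g=(I[...,1]>I[...,0]+50)&(I[...,1]>I[...,2]+50)&reg
print("ball top",g.sum(),np.c_[x[g],y[g],z[g]].mean(0),z[g].max())
# sphere fit
A=P[g];A=A[A[:,2]>.085];from scipy.optimize import least_squares
f=least_squares(lambda c:np.linalg.norm(A-c,axis=1)-.02,np.r_[A.mean(0)[:2],.086],loss="soft_l1",f_scale=.002);print("ball",f.x,f.cost)
r=(I[...,2]>I[...,0]+70)&(I[...,2]>I[...,1]+70)&reg;print("red",np.nanmedian(P[r],0),r.sum())
t=reg&(z>.178)&(z<.188);n,l,st,_=cv2.connectedComponentsWithStats(t.astype(np.uint8))
for k in range(1,n):
    if st[k,4]>5:print("lamp top",st[k,4],rect(l==k)[0],np.median(P[l==k],0))
h=reg&(z>.215)&(z<.235);print("handle",h.sum(),rect(h))
tr=(y>0)&(y<.25)&(x>.3)&(x<.52)&(z>.012)&(z<.024);print("tray",rect(tr))
E
```

```text
plate ((399.2510986328125, -236.53158569335938), (228.4694061279297, 106.73609161376953), 87.90472412109375) 0.015022991679568998
ball top 191 [ 0.3904 -0.3447  0.1009] 0.11065218161217438
ball [ 0.3921 -0.3467  0.0867] 0.0002214398080254546
red [ 0.5618 -0.1735  0.048 ] 58
lamp top 11 (589.9151611328125, -8.21760082244873) [ 0.5899 -0.0071  0.1863]
lamp top 8 (588.7223510742188, -37.88909149169922) [ 0.589  -0.0379  0.1808]
lamp top 9 (589.039794921875, -57.3138542175293) [ 0.5891 -0.0573  0.1803]
lamp top 111 (519.2562255859375, -174.0662384033203) [ 0.5192 -0.1742  0.1841]
lamp top 118 (431.1783752441406, -118.246826171875) [ 0.4311 -0.1184  0.184 ]
lamp top 24 (286.66064453125, -10.102821350097656) [ 0.2877 -0.0122  0.1839]
handle 277 ((436.3463134765625, -102.19917297363281), (308.599365234375, 202.9498291015625), 0.1838502436876297)
tray ((433.3752746582031, 149.945068359375), (194.634765625, 162.564697265625), 85.29727935791016)
```

```bash
cat >> h.py <<'E'
def rel(x,y,zp,yaw):
    """row for pinch at world x,y,zp, tool down with tool x at yaw deg, from the present measured pose"""
    from scipy.spatial.transform import Rotation as R
    s=env.observe();M=np.array(s["tool_rot"]);c,n=np.cos(np.radians(yaw)),np.sin(np.radians(yaw))
    T=np.array([[c,n,0],[n,-c,0],[0,0,-1]])
    rv=np.degrees(R.from_matrix(M.T@T).as_rotvec())/8
    d=M.T@(np.array([x,y,zp+env.pinch_z])-s["position"])/.03
    print(np.round(rv,2),np.round(d,2))
E
python3 -m creep '0 0 -0.8 2.8 -1 0 80;0 0 -1.6 5.6 -2.1 0 75;0 0 -2.34 8.49 -3.14 1 75;0 0 -2.34 8.49 -3.14 2.47 75;0 0 -2.34 8.49 -3.14 2.47 75;0 0 -2.34 8.49 -3.14 2.47 75;0 0 -2.34 8.49 -3.14 2.47 75;0 0 -2.34 8.49 -3.14 2.47 75;0 0 -2.34 8.49 -3.14 2.47 75' 30
python3 - <<'E'
from h import *
np.set_printoptions(precision=4,suppress=True)
s=env.observe();print(s["time_s"],s["q"])
p=get_image("top");P=cloud(p);x,y,z=P[...,0],P[...,1],P[...,2];I=p["image"].astype(int)
def rect(m):return cv2.minAreaRect((np.c_[x[m],y[m]]*1000).astype(np.float32))
tr=(y>0)&(y<.23)&(x>.33)&(x<.52)&(z>.014)&(z<.022)
n,l,st,_=cv2.connectedComponentsWithStats(tr.astype(np.uint8));k=1+np.argmax(st[1:,4]);print("tray",rect(l==k))
h=(abs(x-.459)<.05)&(abs(y+.17)<.05)&(z>.205)&(z<.235);print("handle",h.sum(),rect(h) if h.sum() else 0)
w=get_image("wrist");cv2.imwrite("pics/w1.png",w["image"]);Q=cloud(w);I=w["image"].astype(int)
g=(I[...,1]>I[...,0]+50)&(I[...,1]>I[...,2]+50);A=Q[g];A=A[A[:,2]>.07]
from scipy.optimize import least_squares
f=least_squares(lambda c:np.linalg.norm(A-c,axis=1)-.02,np.r_[np.nanmean(A,0)[:2],.086],loss="soft_l1",f_scale=.002);print("ball",f.x,f.cost,len(A))
rel(*f.x[:2],.086,38)
E
```

```text
time_s: 2.05
position: [0.3906, -0.3467, 0.3312]
tool_rot: [[0.788, 0.615, 0.001], [0.615, -0.788, -0.001], [-0.0, 0.001, -1.0]]
ft_force: [-0.8, 0.3, -0.5]
grip_width: 0.0747
gripper_force: 0.0
2.05 [-54.59    22.9155  85.6768  -0.0129  71.3289  -2.5595]
tray ((371.0474853515625, 162.77078247070312), (87.37590789794922, 44.469078063964844), 45.03704071044922)
handle 234 ((459.199462890625, -171.11300659179688), (21.08717155456543, 64.5167007446289), 5.132141590118408)
ball [ 0.3918 -0.3457  0.0863] 0.0002284974560574537 1931
[ 0.01  0.   -0.01] [ 0.06 -0.    3.02]
```

View pics/w1.png

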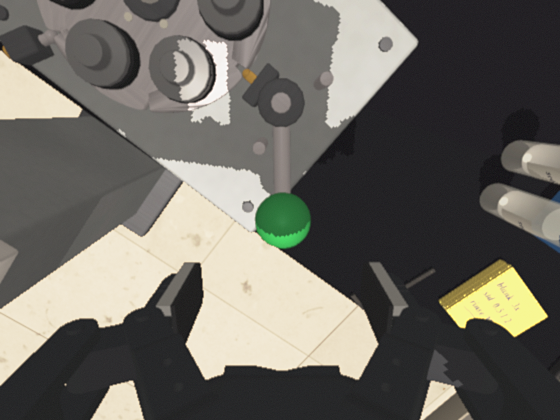

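The ball sits midway between the fingers at wrist pixel (283,220), and the rod runs up to the hub. Now I descend, grip it and swing.

```bash
python3 -m creep '0 0 0 0.06 0 1 75;0 0 0 0.06 0 2 75;0 0 0 0.06 0 2.9 75;0 0 0 0.06 0 2.9 75;0 0 0 0.06 0 2.9 36;0 0 0 0.06 0 2.9 36;0 0 0 0.06 0 2.9 36;0 0 0 0.06 0 2.9 36;0 0 0 0.06 0 2.9 36;0 0 0 0.06 0 2.9 36' 25
```

```text
time_s: 3.15
position: [0.3925, -0.3453, 0.2454]
tool_rot: [[0.788, 0.616, 0.002], [0.616, -0.788, -0.003], [-0.0, 0.004, -1.0]]
ft_force: [-1.0, -1.2, 5.4]
grip_width: 0.0384
gripper_force: 24.5
```

```bash
python3 -m creep '0 0 -1 .026 .371 0 36;0 0 -2 .103 .735 0 36;0 0 -3 .231 1.085 0 36;0 0 -4 .405 1.413 0 36;0 0 -5 .624 1.714 0 36;0 0 -6 .883 1.982 0 36;0 0 -7 1.176 2.211 0 36;0 0 -8 1.498 2.397 0 36;0 0 -9 1.843 2.536 0 36;0 0 -10 2.204 2.626 0 36;0 0 -11 2.574 2.665 0 36;0 0 -11.25 2.667 2.667 0 36'
python3 -m creep '0 0 0 0 0 0 36'
python3 -m creep '0 0 -.2 0 .06 0 36;0 0 -.3 0 .1 0 36;0 0 -.3 0 .1 0 36'
```

```text
time_s: 4.35
position: [0.5039, -0.3584, 0.2452]
tool_rot: [[-0.62, 0.785, -0.005], [0.785, 0.62, -0.001], [0.002, -0.005, -1.0]]
ft_force: [-21.7, -4.5, 11.0]
grip_width: 0.0386
gripper_force: 26.3
time_s: 4.45
position: [0.5036, -0.3587, 0.2452]
tool_rot: [[-0.617, 0.787, -0.004], [0.787, 0.617, -0.001], [0.002, -0.003, -1.0]]
ft_force: [-13.1, 1.6, 8.8]
grip_width: 0.0383
gripper_force: 25.7
time_s: 4.75
position: [0.5042, -0.358, 0.2451]
tool_rot: [[-0.647, 0.762, -0.009], [0.762, 0.647, -0.001], [0.005, -0.008, -1.0]]
ft_force: [-26.5, -3.9, 11.4]
grip_width: 0.0386
gripper_force: 26.5
```

```bash
python3 -m creep '0 0 0 0 -.1 0 75;0 0 0 0 -.1 0 75;0 0 0 0 -.1 0 75;0 0 0 0 -.1 -1.5 75;0 0 0 0 -.1 -3 75;0 0 0 0 -.1 -4.5 70;0 0 0 0 -.1 -6 70;0 0 0 0 -.1 -6 70'
python3 - <<'E'
from h import *
np.set_printoptions(precision=4,suppress=True)
p=get_image("top");P=cloud(p);I=p["image"].astype(int);reg=(abs(P[...,0]-.45)<.2)&(abs(P[...,1]+.3)<.15)
g=(I[...,1]>I[...,0]+50)&(I[...,1]>I[...,2]+50)&reg;print("ball",np.nanmean(P[g],0),g.sum())
print(env.observe()["q"])
rel(.459,-.1715,.265,88)
E
```

```text
time_s: 5.55
position: [0.5049, -0.3581, 0.4307]
tool_rot: [[-0.649, 0.761, 0.009], [0.761, 0.649, -0.009], [-0.013, 0.001, -1.0]]
ft_force: [0.3, -0.1, 1.0]
grip_width: 0.07
gripper_force: 0.0
ball [nan nan nan] 0
[-46.2914  28.1633  60.126    0.0122  91.3041 -86.7508]
[0.02 0.05 5.31] [5.73 2.87 0.21]<stdin>:4: RuntimeWarning: Mean of empty slice
```

```bash
python3 -m creep '0 0 1 1.2 .6 0 70;0 0 2 2.4 1.2 0 60;0 0 3 3.6 1.8 0 50;0 0 4 4.8 2.4 0 45;0 0 5 5.73 2.87 0 45;0 0 5.31 5.73 2.87 0 45;0 0 5.31 5.73 2.87 0 45;0 0 5.31 5.73 2.87 0 45;0 0 5.31 5.73 2.87 0 45'
python3 - <<'E'
from h import *
np.set_printoptions(precision=4,suppress=True)
p=get_image("wrist");cv2.imwrite("pics/w2.png",p["image"]);P=cloud(p);x,y,z=P[...,0],P[...,1],P[...,2]
h=(abs(x-.459)<.05)&(abs(y+.17)<.05)&(z>.19)&(z<.232);A=P[h];print(len(A),A.mean(0),cv2.minAreaRect((A[:,:2]*1000).astype(np.float32)),np.percentile(A[:,2],[5,50,95]))
for l in ["wing_handle","lever_ball"]:print([(b["p"],b["xy"],world(p,*b["xy"])) for b in spotter.boxes_of(l,p)[:2]])
rel(.459,-.1715,.213,88)
E
```

```text
time_s: 6.5
position: [0.4591, -0.1726, 0.4231]
tool_rot: [[0.036, 0.999, -0.001], [0.999, -0.036, 0.0], [0.0, -0.001, -1.0]]
ft_force: [-0.1, 0.5, 0.1]
grip_width: 0.0452
gripper_force: 0.0
3114 [ 0.4592 -0.1659  0.2233] ((459.0649719238281, -169.94435119628906), (25.052734375, 64.17877197265625), 9.638603210449219) [0.2027 0.2259 0.2277]
[(0.66, [288.8, 180.0], array([ 0.4666, -0.1656,  0.0634]))]
[(0.73, [318.0, 340.3], array([ 0.4936, -0.3436,  0.0947])), (0.48, [355.0, 202.2], array([ 0.5134, -0.162 ,  0.1669]))]
[-0.   -0.   -0.01] [ 0.03 -0.    1.85]
```

View pics/w2.png

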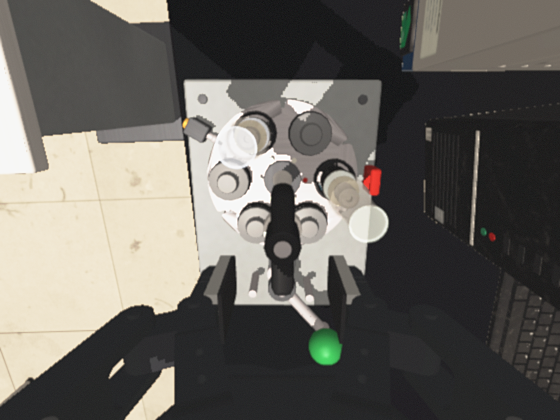

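The handle is vertical and centred between the pads, and the ball is at the open stop. The lamp base at (255,130) is yellow and the one at the mark is dark blue. Now I pinch and turn one click.

```bash
python3 -m creep '0 0 0 0 0 .7 45;0 0 0 0 0 1.4 45;0 0 0 0 0 1.85 45;0 0 0 0 0 1.85 45;0 0 0 0 0 1.85 10;0 0 0 0 0 1.85 10;0 0 0 0 0 1.85 10;0 0 0 0 0 1.85 10;0 0 0 0 0 1.85 10;0 0 0 0 0 1.85 10' 70
python3 -m creep '0 0 .7 0 0 0 10;0 0 1.4 0 0 0 10;0 0 2.1 0 0 0 10;0 0 2.8 0 0 0 10;0 0 3.5 0 0 0 10;0 0 4.2 0 0 0 10;0 0 4.9 0 0 0 10;0 0 5.6 0 0 0 10;0 0 6.3 0 0 0 10;0 0 7 0 0 0 10;0 0 7.5 0 0 0 10;0 0 7.5 0 0 0 10'
python3 -c "
from h import *
print(env.observe()['wrist_torque'])"
```

```text
time_s: 7.65
position: [0.459, -0.1721, 0.3693]
tool_rot: [[0.036, 0.999, 0.002], [0.999, -0.036, -0.002], [-0.001, 0.002, -1.0]]
ft_force: [0.2, 0.0, 6.4]
grip_width: 0.0184
gripper_force: 68.5
time_s: 8.85
position: [0.4587, -0.1719, 0.3692]
tool_rot: [[0.884, 0.467, 0.0], [0.467, -0.884, -0.001], [0.0, 0.001, -1.0]]
ft_force: [-3.0, 1.6, 8.7]
grip_width: 0.0189
gripper_force: 69.4
[0.28719413 0.68955651 0.00984091]
```

```bash
python3 - <<'E'
from h import *
p=get_image("top");t=p["image"][170:270,270:420]
w=get_image("wrist")["image"]
cv2.imwrite("pics/c3.png",np.vstack([cv2.resize(t,(560,300)),w[120:400]]))
E
```

```text
(no output)
```

View pics/c3.png

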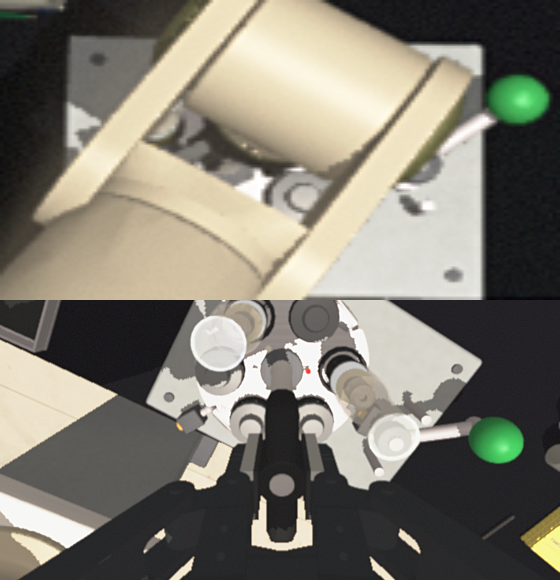

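The turntable turned with the handle. In the wrist view the lamps keep their places relative to the fingers, and the plate is rotated by about 60°. Second click.

```bash
python3 -m creep '0 0 .7 0 0 0 10;0 0 1.4 0 0 0 10;0 0 2.1 0 0 0 10;0 0 2.8 0 0 0 10;0 0 3.5 0 0 0 10;0 0 4.2 0 0 0 10;0 0 4.9 0 0 0 10;0 0 5.6 0 0 0 10;0 0 6.3 0 0 0 10;0 0 7 0 0 0 10;0 0 7.5 0 0 0 10;0 0 7.5 0 0 0 10'
python3 -m creep '0 0 0 0 0 0 45;0 0 0 0 0 0 45;0 0 0 0 0 0 45;0 0 0 0 0 -1 45;0 0 0 0 0 -2 45;0 0 0 0 0 -2 45;0 0 0 0 0 -2 45'
python3 - <<'E'
from h import *
np.set_printoptions(precision=4,suppress=True)
print(env.observe()['q'])
p=get_image("wrist");cv2.imwrite("pics/w4.png",p["image"]);P=cloud(p);x,y,z=P[...,0],P[...,1],P[...,2]
t=(np.hypot(x-.459,y+.1715)<.1)&(z>.178)&(z<.19);n,l,st,_=cv2.connectedComponentsWithStats(t.astype(np.uint8))
for k in range(1,n):
    if st[k,4]>50:
        m=np.median(P[l==k],0);print("lamp top",st[k,4],m,np.degrees(np.arctan2(m[1]+.1715,m[0]-.459)),np.hypot(m[1]+.1715,m[0]-.459))
E
```

```text
time_s: 10.15
position: [0.4587, -0.1715, 0.3693]
tool_rot: [[0.847, -0.532, 0.001], [-0.532, -0.847, 0.001], [0.0, -0.001, -1.0]]
ft_force: [-2.7, 4.9, 8.0]
grip_width: 0.0188
gripper_force: 69.8
time_s: 10.85
position: [0.4589, -0.172, 0.4281]
tool_rot: [[0.847, -0.531, 0.001], [-0.531, -0.847, -0.0], [0.001, 0.0, -1.0]]
ft_force: [-1.1, 0.2, -0.8]
grip_width: 0.0449
gripper_force: 0.0
[-34.4265  14.7606  80.9323  -0.0027  84.2679  87.6373]
lamp top 1342 [ 0.5188 -0.1717  0.1838] -0.16459295995720702 0.059770401827763976
lamp top 1145 [ 0.4284 -0.2216  0.1836] -121.4728291139048 0.05868864632316719
```

View pics/w4.png

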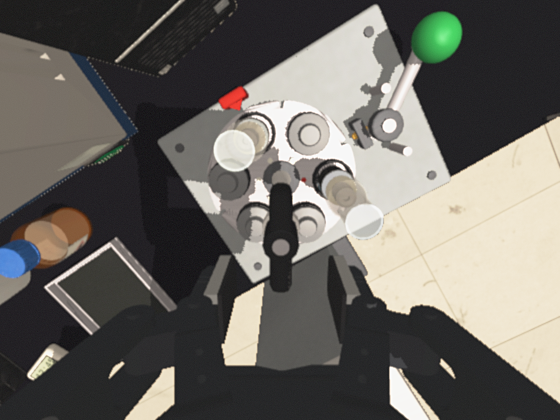

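The yellow lamp now stands at the red block (240,140), and the blue one is at station 240, pixel (335,185). The lever is still open, with the ball at (437,37). I go back to the ball to lock it.

```bash
python3 - <<'E'
from h import *
np.set_printoptions(precision=4,suppress=True)
rel(.5042,-.358,.2,129)
E
python3 -m creep '0 0 -1 .5 .5 0 75;0 0 -2 1 1 0 75;0 0 -3 1.5 1.5 0 75;0 0 -4 2 2 0 75;0 0 -5 2.5 2.5 0 75;0 0 -6 3 3 0 75;0 0 -7 3.5 3.5 0 75;0 0 -8 4 4 0 75;0 0 -9 4.5 4.4 0 75;0 0 -10 4.5 4.4 0 75;0 0 -11 4.5 4.4 0 75;0 0 -12 4.5 4.4 0 75'
python3 - <<'E'
from h import *
np.set_printoptions(precision=4,suppress=True)
print(env.observe()["q"])
rel(.5042,-.358,.16,129)
E
```

```text
[ -0.01   0.   -20.13] [4.58 4.45 2.42]
time_s: 12.1
position: [0.5034, -0.356, 0.4263]
tool_rot: [[0.434, 0.901, -0.002], [0.901, -0.434, 0.002], [0.001, -0.003, -1.0]]
ft_force: [-0.6, 0.2, 0.9]
grip_width: 0.0749
gripper_force: 0.0
[-46.2536  27.9972  60.529    0.0001  91.6435 -20.5054]
[-0.01 -0.02 -8.09] [-0.05  0.06  3.72]
```

```bash
python3 -m creep '0 0 -1 0 0 0.5 75;0 0 -2 0 0 1 75;0 0 -3 0 0 1.5 75;0 0 -4 -.05 .06 2 75;0 0 -5 -.05 .06 2.5 75;0 0 -6 -.05 .06 3 75;0 0 -7 -.05 .06 3.5 75;0 0 -8.1 -.05 .06 3.72 75;0 0 -8.1 -.05 .06 3.72 75;0 0 -8.1 -.05 .06 3.72 75'
python3 - <<'E'
from h import *
np.set_printoptions(precision=4,suppress=True)
w=get_image("wrist");Q=cloud(w);I=w["image"].astype(int)
g=(I[...,1]>I[...,0]+50)&(I[...,1]>I[...,2]+50);A=Q[g];A=A[A[:,2]>.07]
from scipy.optimize import least_squares
f=least_squares(lambda c:np.linalg.norm(A-c,axis=1)-.02,np.r_[np.nanmean(A,0)[:2],.086],loss="soft_l1",f_scale=.002);print("ball",f.x,f.cost,len(A))
rel(*f.x[:2],.089,129)
E
```

```text
time_s: 13.1
position: [0.5042, -0.3578, 0.3159]
tool_rot: [[-0.623, 0.782, -0.001], [0.782, 0.623, 0.001], [0.001, -0.0, -1.0]]
ft_force: [0.3, 0.0, -0.2]
grip_width: 0.0752
gripper_force: 0.0
ball [ 0.5031 -0.3589  0.0863] 0.0002537360983088276 2088
[-0.   -0.   -0.06] [-0.01 -0.05  2.42]
```

```bash
python3 -m creep '0 0 0 0 -.04 1 75;0 0 0 0 -.04 2 75;0 0 0 0 -.04 2.42 75;0 0 0 0 -.04 2.42 75;0 0 0 0 -.04 2.42 36;0 0 0 0 -.04 2.42 36;0 0 0 0 -.04 2.42 36;0 0 0 0 -.04 2.42 36;0 0 0 0 -.04 2.42 36;0 0 0 0 -.04 2.42 36' 25
python3 -m creep '0 0 1 .026 -.371 0 36;0 0 2 .103 -.735 0 36;0 0 3 .231 -1.085 0 36;0 0 4 .405 -1.413 0 36;0 0 5 .624 -1.714 0 36;0 0 6 .883 -1.982 0 36;0 0 7 1.176 -2.211 0 36;0 0 8 1.498 -2.397 0 36;0 0 9 1.843 -2.536 0 36;0 0 10 2.204 -2.626 0 36;0 0 11 2.574 -2.665 0 36;0 0 11.25 2.667 -2.667 0 36'
python3 -m creep '0 0 0 0 0 0 36'
python3 -m creep '0 0 .2 0 -.06 0 36;0 0 .3 0 -.1 0 36;0 0 .3 0 -.1 0 36'
```

```text
time_s: 14.15
position: [0.5031, -0.3589, 0.2457]
tool_rot: [[-0.626, 0.78, 0.001], [0.78, 0.626, -0.003], [-0.003, -0.001, -1.0]]
ft_force: [-2.8, -1.7, 5.5]
grip_width: 0.0384
gripper_force: 24.6
time_s: 15.35
position: [0.391, -0.3451, 0.2457]
tool_rot: [[0.783, 0.622, 0.003], [0.622, -0.783, -0.001], [0.002, 0.003, -1.0]]
ft_force: [5.7, 4.1, 6.0]
grip_width: 0.0385
gripper_force: 25.3
time_s: 15.45
position: [0.3912, -0.3453, 0.2457]
tool_rot: [[0.781, 0.625, 0.003], [0.625, -0.781, -0.001], [0.002, 0.002, -1.0]]
ft_force: [4.1, 5.3, 9.0]
grip_width: 0.0388
gripper_force: 25.5
time_s: 15.75
position: [0.3902, -0.3444, 0.2457]
tool_rot: [[0.806, 0.592, 0.006], [0.592, -0.806, -0.005], [0.002, 0.008, -1.0]]
ft_force: [10.7, -1.7, 1.1]
grip_width: 0.0387
gripper_force: 25.8
```

```bash
python3 -m creep '0 0 0 0 -.08 0 36;0 0 0 0 -.12 0 36;0 0 0 0 -.12 0 36'
```

```text
time_s: 16.05
position: [0.3893, -0.3433, 0.2459]
tool_rot: [[0.806, 0.592, 0.011], [0.592, -0.806, -0.011], [0.002, 0.016, -1.0]]
ft_force: [21.0, -13.2, -9.8]
grip_width: 0.0379
gripper_force: 26.6
```

```bash
python3 -m creep '0 0 0 0 .1 0 75;0 0 0 0 .1 0 75;0 0 0 0 .1 0 75;0 0 0 0 .1 -1.5 75;0 0 0 0 .1 -3 75;0 0 0 0 .1 -4.5 80;0 0 0 0 .1 -6 80;0 0 0 0 .1 -6 80;0 0 0 0 .1 -6 80'
python3 - <<'E'
from h import *
np.set_printoptions(precision=4,suppress=True)
rel(.4284,-.2216,.25,59)
w=get_image("wrist");Q=cloud(w);I=w["image"].astype(int)
g=(I[...,1]>I[...,0]+50)&(I[...,1]>I[...,2]+50);A=Q[g];A=A[A[:,2]>.07]
from scipy.optimize import least_squares
f=least_squares(lambda c:np.linalg.norm(A-c,axis=1)-.02,np.r_[np.nanmean(A,0)[:2],.086],loss="soft_l1",f_scale=.002);print("ball",f.x,f.cost,len(A))
E
```

```text
time_s: 16.95
position: [0.3883, -0.3429, 0.4244]
tool_rot: [[0.806, 0.593, 0.001], [0.593, -0.806, -0.001], [-0.0, 0.001, -1.0]]
ft_force: [-0.0, 1.0, -0.8]
grip_width: 0.0799
gripper_force: 0.0
[ 0.01  0.   -2.83] [ 3.47 -2.46  0.65]
ball [ 0.391  -0.3446  0.0863] 0.00016247817423161687 1158
```

```bash
python3 -m creep '0 0 -1 1.2 -.8 0 80;0 0 -2 2.4 -1.7 0 80;0 0 -2.83 3.47 -2.46 0 80;0 0 -2.83 3.47 -2.46 .3 80;0 0 -2.83 3.47 -2.46 .3 80;0 0 -2.83 3.47 -2.46 .3 80;0 0 -2.83 3.47 -2.46 .3 80'
python3 - <<'E'
from h import *
np.set_printoptions(precision=4,suppress=True)
p=get_image("wrist");cv2.imwrite("pics/w5.png",p["image"]);P=cloud(p);x,y,z=P[...,0],P[...,1],P[...,2]
t=(np.hypot(x-.459,y+.1715)<.1)&(z>.178)&(z<.19);n,l,st,_=cv2.connectedComponentsWithStats(t.astype(np.uint8))
for k in range(1,n):
    if st[k,4]>50: print(st[k,4],np.median(P[l==k],0),cv2.minAreaRect((P[l==k][:,:2]*1000).astype(np.float32)))
I=p["image"].astype(int);t=get_image("top");T=cloud(t)
b=(T[...,1]>.03)&(T[...,1]<.24)&(T[...,0]>.32)&(T[...,0]<.53)&(T[...,2]>.012)&(T[...,2]<.025)
n,l,st,_=cv2.connectedComponentsWithStats(b.astype(np.uint8))
for k in range(1,n):
    if st[k,4]>30:print("tray?",st[k],cv2.minAreaRect((T[l==k][:,:2]*1000).astype(np.float32)))
rel(.4284,-.2216,.136,59)
E
```

```text
time_s: 17.7
position: [0.4285, -0.2232, 0.4145]
tool_rot: [[0.517, 0.856, -0.001], [0.856, -0.517, 0.0], [0.0, -0.001, -1.0]]
ft_force: [0.3, -0.4, -1.3]
grip_width: 0.0801
gripper_force: 0.0
1827 [ 0.5193 -0.1723  0.1836] ((519.435791015625, -172.603515625), (26.715700149536133, 27.302291870117188), 58.7667350769043)
1263 [ 0.4269 -0.2207  0.1835] ((426.6206970214844, -221.4855499267578), (27.13457489013672, 26.998937606811523), 88.70077514648438)
tray? [197 209  26   2  37] ((501.6551513671875, 136.71604919433594), (3.1554653644561768, 63.502891540527344), 0.38684529066085815)
tray? [204 208  36  60 122] ((410.8037109375, 73.67915344238281), (77.68505859375, 174.04457092285156), 60.727943420410156)
tray? [193 210  10  58  95] ((425.9189453125, 175.22964477539062), (148.60060119628906, 22.1011905670166), 7.743637561798096)
[-0.    0.   -0.02] [ 0.04 -0.03  4.14]
```

View pics/w5.png

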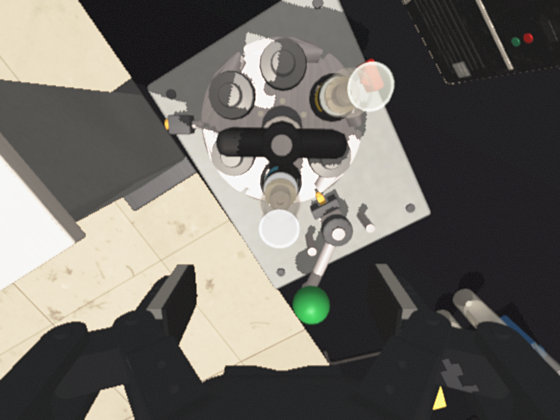

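The blue lamp is at pixel (280,200), centred between the fingers. The yellow one is at the red mark (370,85), and the lever is locked. Now I descend and grip the blue lamp.

```bash
python3 -m creep '0 0 0 .03 -.08 1 80;0 0 0 .03 -.08 2 80;0 0 0 .03 -.08 3 80;0 0 0 .03 -.08 3.6 80;0 0 0 .03 -.08 4.1 80;0 0 0 .03 -.08 4.1 80;0 0 0 .03 -.08 4.1 55;0 0 0 .03 -.08 4.1 45;0 0 0 .03 -.08 4.1 28;0 0 0 .03 -.08 4.1 28;0 0 0 .03 -.08 4.1 28;0 0 0 .03 -.08 4.1 28' 30
python3 -m creep '0 0 0 0 0 0 28;0 0 0 0 0 -.2 28;0 0 0 0 0 -.4 28;0 0 0 0 0 -.6 28;0 0 0 0 0 -.8 28;0 0 0 0 0 -.8 28'
```

```text
time_s: 19.0
position: [0.4272, -0.2202, 0.2929]
tool_rot: [[0.515, 0.857, 0.001], [0.857, -0.515, -0.001], [-0.0, 0.002, -1.0]]
ft_force: [-0.5, 1.0, 6.1]
grip_width: 0.0341
gripper_force: 29.7
time_s: 19.6
position: [0.4272, -0.2202, 0.3168]
tool_rot: [[0.515, 0.857, 0.001], [0.857, -0.515, -0.001], [-0.0, 0.002, -1.0]]
ft_force: [-0.6, 0.5, -1.8]
grip_width: 0.0335
gripper_force: 30.2
```

```bash
python3 -m creep '0 0 0 0 0 -.6 28;0 0 0 0 0 -1.3 28;0 0 0 0 0 -2.1 28;0 0 0 0 0 -2.9 28;0 0 0 0 0 -3.7 28;0 0 0 0 0 -4.5 28;0 0 0 0 0 -5.3 28;0 0 0 0 0 -6.1 28;0 0 0 0 0 -6.8 28;0 0 0 0 0 -7.1 28;0 0 0 0 0 -7.1 28'
python3 -m creep '0 0 0 .4 -.26 0 28;0 0 0 1 -.65 0 28;0 0 0 1.8 -1.17 0 28;0 0 0 2.7 -1.76 0 28;0 0 0 3.6 -2.34 0 28;0 0 0 4.5 -2.93 0 28;0 0 0 5.4 -3.51 0 28;0 0 0 6.3 -4.1 0 28;0 0 0 7.2 -4.68 0 28;0 0 0 8.1 -5.27 0 28;0 0 0 9 -5.85 0 28;0 0 0 9.5 -6.18 0 28'
python3 -m creep '0 0 0 0 0 0 28;0 0 0 0 0 .5 28;0 0 0 0 0 1.2 28;0 0 0 0 0 2 28;0 0 0 0 0 2.8 28;0 0 0 0 0 3.6 28;0 0 0 0 0 4.4 28;0 0 0 0 0 5.2 28;0 0 0 0 0 5.8 28;0 0 0 0 0 6 28;0 0 0 0 0 6 28'
python3 - <<'E'
from h import *
np.set_printoptions(precision=4,suppress=True)
s=env.observe();print(s["q"],(.271-s["position"][2])/-.03)
a=get_image("scene")["image"][110:330,100:380];b=get_image("top")["image"][140:300,140:420]
cv2.imwrite("pics/c6.png",np.vstack([cv2.resize(a,(420,330)),cv2.resize(b,(420,240))]))
E
```

```text
time_s: 20.7
position: [0.4271, -0.2201, 0.5294]
tool_rot: [[0.515, 0.857, 0.001], [0.857, -0.515, -0.001], [-0.0, 0.001, -1.0]]
ft_force: [0.4, 0.7, -2.3]
grip_width: 0.0338
gripper_force: 30.4
time_s: 21.9
position: [0.4141, 0.1221, 0.5278]
tool_rot: [[0.514, 0.858, -0.002], [0.858, -0.514, 0.001], [-0.001, -0.002, -1.0]]
ft_force: [-1.0, 0.1, -1.3]
grip_width: 0.034
gripper_force: 30.4
time_s: 23.0
position: [0.4149, 0.1193, 0.3484]
tool_rot: [[0.516, 0.857, -0.002], [0.857, -0.516, -0.0], [-0.001, -0.002, -1.0]]
ft_force: [-0.7, 0.4, -0.6]
grip_width: 0.0339
gripper_force: 30.4
[ 0.2531 13.3248 97.3635 -0.0024 69.4263 31.3047] 2.578350623052661
```

View pics/c6.png

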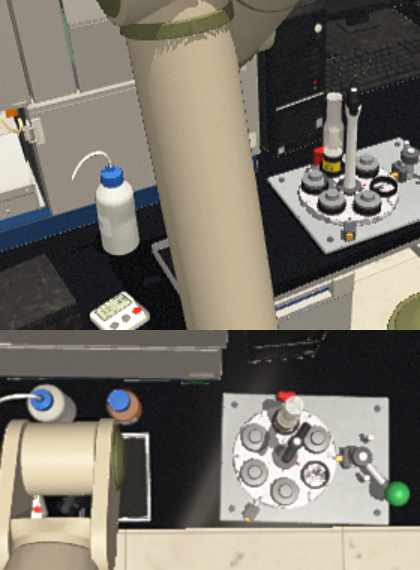

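Yellow lamp at the red mark, empty socket at station 240, lever locked, and all bottles in place. The lamp hangs over the tray, so I lower it gently.

```bash
python3 -m creep '0 0 0 0 0 .5 28;0 0 0 0 0 1 28;0 0 0 0 0 1.5 28;0 0 0 0 0 1.9 28;0 0 0 0 0 2.2 28;0 0 0 0 0 2.35 28;0 0 0 0 0 2.4 28;0 0 0 0 0 2.45 28;0 0 0 0 0 2.45 28'
python3 -m creep '0 0 0 0 0 .04 28;0 0 0 0 0 .08 28;0 0 0 0 0 .08 28'
```

```text
time_s: 24.0
position: [0.4152, 0.1196, 0.2757]
tool_rot: [[0.515, 0.857, 0.001], [0.857, -0.515, 0.0], [0.0, 0.001, -1.0]]
ft_force: [0.1, 0.9, -1.0]
grip_width: 0.0334
gripper_force: 30.4
time_s: 24.3
position: [0.4151, 0.1196, 0.273]
tool_rot: [[0.515, 0.857, -0.0], [0.857, -0.515, -0.0], [-0.0, -0.0, -1.0]]
ft_force: [-0.8, -0.3, -1.6]
grip_width: 0.0334
gripper_force: 30.4
```

```bash
python3 -m creep '0 0 0 0 0 .03 28;0 0 0 0 0 .03 28;0 0 0 0 0 .03 28'; python3 -m creep '0 0 0 0 0 .03 28;0 0 0 0 0 .05 28;0 0 0 0 0 .05 28'
```

```text
time_s: 24.6
position: [0.4151, 0.1196, 0.2721]
tool_rot: [[0.515, 0.857, 0.0], [0.857, -0.515, -0.0], [0.0, 0.0, -1.0]]
ft_force: [0.0, 0.3, -1.7]
grip_width: 0.0335
gripper_force: 30.4
time_s: 24.9
position: [0.4152, 0.1196, 0.2709]
tool_rot: [[0.515, 0.857, 0.001], [0.857, -0.515, 0.0], [0.0, 0.001, -1.0]]
ft_force: [-0.1, 0.1, 3.1]
grip_width: 0.034
gripper_force: 30.9
```

```bash
python3 -m creep '0 0 0 0 0 0 36;0 0 0 0 0 0 40;0 0 0 0 0 0 50;0 0 0 0 0 0 65;0 0 0 0 0 0 80;0 0 0 0 0 0 80;0 0 0 0 0 0 80'
python3 -m creep '0 0 0 0 0 -.6 80;0 0 0 0 0 -1.4 80;0 0 0 0 0 -2.4 80;0 0 0 0 0 -3.4 80;0 0 0 0 0 -4.4 80;0 0 0 0 0 -5.4 80;0 0 0 0 0 -6.4 80;0 0 0 0 0 -7 80;0 0 0 0 0 -7 80'
python3 -m creep '0 0 0 -2 1.2 0 80;0 0 0 -4 2.4 0 80;0 0 0 -6 3.5 0 80;0 0 0 -6 3.5 0 80;0 0 0 -6 3.5 0 80;0 0 0 -6 3.5 0 80'
python3 - <<'E'
from h import *
np.set_printoptions(precision=4,suppress=True)
a=get_image("scene")["image"][110:330,100:380];t=get_image("top");b=t["image"][140:300,140:420];P=cloud(t)
m=(P[...,2]>.15)&(abs(P[...,0]-.415)<.06)&(abs(P[...,1]-.12)<.06);print(m.sum(),np.median(P[m],0),P[m][:,2].max())
cv2.imwrite("pics/c7.png",np.vstack([cv2.resize(a,(420,330)),cv2.resize(b,(420,240))]))
E
```

```text
time_s: 25.6
position: [0.4151, 0.1196, 0.2706]
tool_rot: [[0.515, 0.857, -0.0], [0.857, -0.515, 0.0], [-0.0, -0.0, -1.0]]
ft_force: [0.3, -0.6, 0.2]
grip_width: 0.0797
gripper_force: 0.0
time_s: 26.5
position: [0.415, 0.1196, 0.4826]
tool_rot: [[0.515, 0.857, 0.005], [0.857, -0.515, 0.0], [0.002, 0.004, -1.0]]
ft_force: [-0.4, -0.9, 0.4]
grip_width: 0.0799
gripper_force: 0.0
time_s: 27.1
position: [0.4123, -0.0899, 0.4794]
tool_rot: [[0.518, 0.855, -0.002], [0.855, -0.518, 0.001], [0.0, -0.002, -1.0]]
ft_force: [-0.2, 0.0, 0.4]
grip_width: 0.08
gripper_force: 0.0
117 [0.4152 0.1172 0.1624] 0.16908022965473202
```

View pics/c7.png

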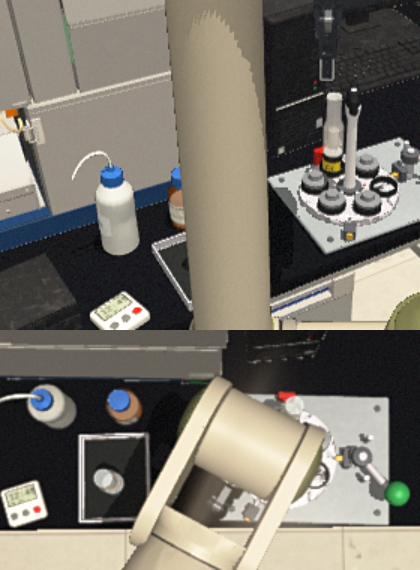

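The lamp stands upright in the tray (top view 107,480), its top at 161–162 mm as it should be. The yellow lamp is at the mark and the lever is locked.

```bash
python3 -c "
from rig import job
print(job.close_job())"
```

```text
the job is handed in; nothing more can be done
None
```

The job is handed in at about 27 s, with no verdict returned: the yellow-base lamp stands at the red mark, the lever is back at its locked stop, the blue-base lamp is upright in the tray, and I saw no bottle or plug out of place.

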